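# Hold the towel peg open round the care card's edge

## Task

Turn the revolving toiletry stand until the care card faces the front of the stand and the stand sits in its click stop there. Then pick up the big towel peg, squeeze it wide open and hold it gaping round the card's left-hand upright edge (as you face the front), level, a good centimetre on and clear of the card on both sides, so that I can slip the new check sheet in behind the card. Finish while still holding the peg open there: do not let it bite or bang the card, do not put it down or let go, and leave the other things on the shelf where they are.

Things in the scene. Friction and masses are not known exactly. Their poses are not given: they have to be found in the camera images.
- stand: White round foot of the revolving stand, fixed. Origin on the turning axis at shelf height, z up. Front is -x, roughly towards the robot, where a lug (34 mm wide, 16 mm high, out to 119 mm) houses the click stop. The turning tray on it is 210 mm across, floor 25 mm and rim 41 mm above the shelf; jars and bottles fixed in its bays reach 107 mm above the shelf.
- stand_tray (a joint): Turn of the tray about the upright axis, rad, positive anticlockwise from above. 0: card faces the front, tray in its click stop. Starts between -1.25 and -0.6, held by light friction (0.01 Nm). Stops lie a quarter turn apart. A stop is felt from 0.15 rad off (about 0.1 Nm carries the tray in or out) and draws it to its centre from within 0.05 rad.
- stand_handle (a point): Middle of the carrying handle on the tray's centre post, on the turning axis, 160 mm above the shelf: a straight bar 70 mm long along this frame's x axis, 14 mm wide, 16 mm high, on a post 9 mm thick. Turns with the tray; x points away from the card.
- card (a point): White stiff plastic care card upright in a slot of the tray, fixed in it: 3 mm thick (x), 85 mm wide (y), 105 mm high (z, up), grey drawings on it. Origin at its centre, 78 mm above the shelf, 75 mm from the turning axis. Its -x side faces outward from the stand; seen from there +y is the left-hand side. The lowest 10 mm stand in the slot.
- card_edge (a point): Middle of the card's left-hand upright edge (42.5 mm from the card's centre along the card's +y); card's axes.
- peg: Large grey plastic spring peg (towel clip), about 44 g, lying on its flat side. Origin at the centre of its steel spring, half-way up its 20 mm thickness; z up along the hinge. Shut, it is symmetric about its x axis, which points to the jaws: tips 46 mm ahead, ends of the finger tails 48 mm behind. The frame belongs to half A (+y side); as the peg opens it turns anticlockwise by half of the opening.
- peg_half (a joint): Opening angle of the peg, rad: 0 shut, 0.5 fully open at a hard stop. Squeezing the tails together opens it against the spring: about 4 N at mid-tail to start, about 10 N fully open; let go, it snaps shut. Fully open the jaws gape about 23 mm at the tips and 16 mm at 15 mm in.
- peg_tail_a (a point): Middle of the outer face of half A's finger tail, where a finger presses. The two tails lie behind the spring, mirror images, flat outside, 20 mm high. Shut, their outer faces are 44 mm apart at the ends and slope in to 24 mm near the spring; fully open they are parallel, 20 mm apart, from 10 to 52 mm behind the spring.
- peg_jaw_a (a point): Inner face of half A's jaw, 2 mm from the tip, half-way up the thickness.
- peg_jaw_b (a point): Inner face of half B's jaw, 2 mm from the tip, half-way up the thickness.
- denture_bath: Clear denture bath, open box 95 x 125 x 75 mm, with a white strainer basket in it (handle top 100 mm high); origin under its centre. To be left where it is.
- soap_dish: Stainless soap dish 90 x 125 mm with a bar of soap, 30 mm high; origin under its centre. To be left where it is.
- comb: Grey plastic comb 165 x 30 x 5 mm lying flat, long along its y axis; origin under its centre. To be left where it is.
- nailbrush: Short wooden nailbrush 40 x 92 x 30 mm, long along its y axis; origin under its centre. To be left where it is.
- tumbler: Green glass tumbler, 72 mm across, 100 mm high, with a toothbrush in it (185 mm high); origin under its centre. To be left where it is.
- tablet_jar: White tablet jar, 60 mm across, 75 mm high; origin under its centre. To be left where it is.
- mouthwash: Green mouthwash bottle, 56 mm across, 145 mm high; origin under its centre. To be left where it is.
There are look-alikes about, which are no part of the job. There is more than one size of the peg; the job needs the smallest.

How it is judged:
By the outcome, as a careful person would: the job done as asked, in the order asked, and still so for the second after the job is handed in, while the arm keeps its last pose, push and grip.
It also fails if it takes over 58 s, if anything falls off the work surface, if the arm or the gripper's body presses on something with over 40 N, if the wrist force passes 120 N, or if a joint passes its speed limit or range.

## Robot

A 6-joint arm with a two-finger parallel gripper is mounted at the origin on the work surface. World frame = base frame: x ahead of the robot, y to its left, z up, the work surface at z = 0. Lengths are in mm, angles in rad, forces in N, time in s.
With the tool pointing down it reaches from about 350 to 775 mm from the base axis. Payload 7.3 kg.
Tool frame: the origin (TCP) lies between the finger pads; the fingertips stand 8 mm ahead of it and the grasp point (between the pads) lies 11 mm behind it; y points along the fingers, z is the direction in which the jaws open and shut, and the axes are right-handed (so a half turn about y gives the same grasp; the last joint's range is limited). The gripper opens to 92 mm and grips with 3 to 60 N. Pads are 19 mm wide; open, the fingers measure 130 mm over their backs; the gripper's body (75 mm by 190 mm) begins 47 mm behind the grasp point.
Start: joints at [-1.345, 0.342, 1.524, -0, 1.275, -0.146], TCP at [190.752, -489.14, 234.741] pointing down, gripper open.
Joint ranges: [-2.53, 2.53], [-0.77, 2.02], [0.04, 2.7], [-1, 4.14], [0.28, 2.66], [-3.11, 3.11]. Speed limits (rad/s): [2.57, 2.57, 3.14, 3.14, 3.14, 3.14].

## Interface

Orientations are given as [roll, pitch, yaw] about the fixed x, y, z axes, in that order (R = Rz(yaw) Ry(pitch) Rx(roll)).
In Python, from plant import bot, vision, job gives the robot as it stands. The module is installed in compiled form; this text tells all that it offers.
- The arm moves only by the tool arm_command, never from a script. Its argument "deltas" is a list of rows, each a list of 4 numbers: the shift along the tool's x, y, z in m, then the turn about the tool's y in degrees. In form: [[x, y, z, twist], ...]. A call has 1 to 5 rows; each row shifts and turns the commanded pose from where the row before left it, along the tool's axes as they then stand; what a row does not reach is not made up. A row lasts 1/10 s, in which the tool goes at most 50 mm and 8.59 degrees, less where a joint would pass 70% of its speed; a pose out of reach is approached as far as the arm can. A call is refused whole if a number of a shift passes 0.05 or a number of a turn 8.59, either way. A call with a gripper value outside its range is refused whole. "claw" is the closure in counts, from 0 (fully open) to 255 (shut), set as the call begins (left out, the last holds). The fingers move at their own pace and stop on an object; the grip force is fixed at half the most. Time passes only in rows, so rows that do not move let the fingers close. It gives the time, the measured TCP pose, the force and the opening at its end, in the units of the state.
- bot.get_obs(): the state, without advancing time (a new reading comes with each control period).
- vision.capture(name): name is "scene" or "side" or "wrist"; returns a dict with "img" (384x512x3 uint8, red, green, blue), "camera_matrix" (3x3 intrinsics, pixels), "dist_coeffs" ([k1, k2, p1, p2, k3] as OpenCV has them; the pictures are not rectified), "world_to_cam" (4x4, takes a point from world to camera coordinates); the wrist camera has in their place "mount" (4x4, takes a point from camera to tool coordinates, whose origin is the TCP and whose axes are the tool frame's). Camera axes: x right, y down, z forward; pixel columns grow to the right and rows downward; lengths in mm; the calibration is good to about 2 mm. A picture is of the moment at which its call begins: read the wrist's pose just before it. There is no depth.
- job.close_job(): hands the job in, once; it reports no verdict.
Trained networks look in a picture, given as the dict that the camera call returned (one of the last four; its "shot" number tells which), for a name from the list of things; names that differ only in an ending like _2 or _b are one class to them, and where a whole thing is asked for, a point or a joint stands for the part that bears it (a point fixed in the world has none). Each returns a list of dicts, best first, with "confidence" (0 to 1); they miss things now and then, are a little off and sometimes report something else, mostly with a low value. They report only what shows in the picture. A call takes as long as a camera call. They do not tell look-alikes from the thing itself.
- vision.find_in(picture, name): "xyz" ([x, y, z] in mm, in the coordinates of the camera as it stood for that picture, good to about 4 mm: the middle of the surface that is visible of it).
- vision.regions_of(picture, name): "mask" (384x512 bool, what is visible of it).
The state is a dict: "time": time; "joint_positions": joint angles; "dq": joint speeds; "tau": joint torques, N m; "tool_pos": TCP position; "tcp_rot": TCP orientation; "contact_force": force on the tool from outside, world axes, zero at the start; "moment": the same for the moment, N m; "grip_width": finger opening in mm.
Only numpy, scipy, OpenCV 4.12 (cv2) and the standard library are available. Lean on these libraries where they do the work, as an engineer would, in place of code of your own. Each camera call takes 0.05 s, during which the arm holds its last target. There are 200 camera calls.

## Working session

There is one attempt and no reset: what is moved stays moved. The work goes in short steps, Python scripts to look and compute and a tool call to move; the robot and the scene stay as the last step left them, time stands still between calls to the robot, and variables do not carry over. Pictures are saved under pics/ and viewed, about 8 in all and at most 12, crops included, and the job is handed in when it is done.

Besides the shell and the picture viewer there is one more tool, called after ">>>" as name(argument=value, ...) on one line, values as JSON. arm_command: Moves the arm, as the interface text tells. Its arguments: {"type":"object","properties":{"deltas":{"type":"array","items":{"type":"array","items":{"type":"number"}}},"claw":{"type":"number"}},"required":["deltas"]}

```bash
mkdir -p pics; cat > h.py <<'E'
import numpy as np, cv2
from plant import bot, vision, job
from scipy.spatial.transform import Rotation as R
def T_tool(o):
    T=np.eye(4);T[:3,:3]=R.from_euler('xyz',o['tcp_rot']).as_matrix();T[:3,3]=o['tool_pos'];return T
def cap(n):
    o=bot.get_obs();p=vision.capture(n)
    p['c2w']=T_tool(o)@p['mount'] if n=='wrist' else np.linalg.inv(p['world_to_cam'])
    return p
def w(p,x): return p['c2w'][:3,:3]@np.array(x)+p['c2w'][:3,3]
def px(p,X):
    M=np.linalg.inv(p['c2w']);c=M[:3,:3]@np.array(X,float)+M[:3,3]
    return cv2.projectPoints(c.reshape(1,1,3),np.zeros(3),np.zeros(3),p['camera_matrix'],np.array(p['dist_coeffs'],float))[0].ravel()
def ray(p,uv):
    n=cv2.undistortPoints(np.array(uv,float).reshape(1,1,2),p['camera_matrix'],np.array(p['dist_coeffs'],float)).ravel()
    return p['c2w'][:3,3],p['c2w'][:3,:3]@np.array([n[0],n[1],1])
def onz(p,uv,z):
    o,d=ray(p,uv);return o+d*(z-o[2])/d[2]
def save(p,f,box=None,s=1):
    im=p['img'][:,:,::-1]
    if box: im=im[box[1]:box[3],box[0]:box[2]]
    cv2.imwrite('pics/'+f,cv2.resize(im,None,fx=s,fy=s,interpolation=cv2.INTER_CUBIC))
E
python3 - <<'E'
from h import *
np.set_printoptions(precision=1,suppress=True)
o=bot.get_obs();print(o)
for n in ['scene','side']:
    p=cap(n);save(p,n+'0.png',s=1.5);print(n,p['c2w'])
    for k in ['stand','stand_handle','card','card_edge','peg','peg_tail_a','peg_jaw_a','denture_bath','soap_dish','comb','nailbrush','tumbler','tablet_jar','mouthwash']:
        for r in vision.find_in(p,k)[:4]: 
            X=w(p,r['xyz']);print(k,round(r['confidence'],2),X,px(p,X))
E
```

```text
{'time': 0.0, 'joint_positions': array([-1.3,  0.3,  1.5, -0. ,  1.3, -0.1]), 'dq': array([ 0.,  0.,  0., -0.,  0.,  0.]), 'tau': array([  0. , -43.1, -24.4,   0.1,   0.1,  -0. ]), 'tool_pos': array([ 190.7, -488.7,  234. ]), 'tcp_rot': array([-1.6,  0. , -2.8]), 'contact_force': array([-0.3, -0.4,  0.4]), 'moment': array([-0., -0.,  0.]), 'grip_width': 91.64588184793193}
scene [[   0.7    0.5   -0.6 1176.9]
 [   0.8   -0.4    0.5 -482.6]
 [  -0.    -0.8   -0.6  773.4]
 [   0.     0.     0.     1. ]]
stand 0.91 [591.4 -41.7  46.7] [235.8 229.8]
stand_handle 0.88 [588.  -44.9  43.8] [234.  230.5]
stand_handle 0.35 [554.3 342.6  21.6] [323.3 172.6]
card 0.75 [588.4 -42.9  46.3] [234.7 229.5]
card_edge 0.63 [591.1 -42.9  46.1] [235.4 230.2]
peg 0.8 [477.9 231.2  28.5] [281.3 173.8]
peg 0.72 [576.3 469.6  23.8] [353.7 160.1]
peg 0.45 [557.5 340.4  10.9] [323.2 176. ]
peg 0.44 [367.6  59.9   3.3] [216.5 186.1]
peg_tail_a 0.98 [574.7 467.9  23.5] [353.  160.1]
peg_tail_a 0.82 [473.9 230.9  26.2] [280.3 173.9]
peg_tail_a 0.76 [545.8 342.9  20.7] [321.3 171.6]
peg_jaw_a 0.74 [580.1 472.   22
[... 1454 characters left out ...]
peg_jaw_a 0.77 [579.7 487.1  28.7] [190.7 328.9]
peg_jaw_a 0.68 [540.  345.6  18.3] [230.8 291.2]
denture_bath 0.81 [ 524.3 -315.    45.6] [316.3 137.6]
denture_bath 0.28 [579.9 -12.5  43.4] [269.1 189.8]
soap_dish 0.73 [700.3 324.2  16.6] [181.3 264.4]
soap_dish 0.64 [585.4 -15.8  42.8] [267.8 188.7]
soap_dish 0.41 [580.7 -13.3  43.3] [268.9 189.6]
nailbrush 0.83 [ 370.7 -161.7   35. ] [347.  180.1]
nailbrush 0.56 [543.2 350.6  20.1] [228.9 291.9]
tumbler 0.78 [ 677.1 -340.4   79.5] [278.7 115.2]
tumbler 0.62 [550.9 352.6  21.3] [225.8 291.2]
tablet_jar 0.92 [ 795.6 -142.9   51.4] [224.9 144.8]
tablet_jar 0.55 [581.6 -12.9  47.1] [268.7 188.7]
mouthwash 0.8 [789.8 115.3  79.7] [187.9 188.9]
```

View pics/scene0.png

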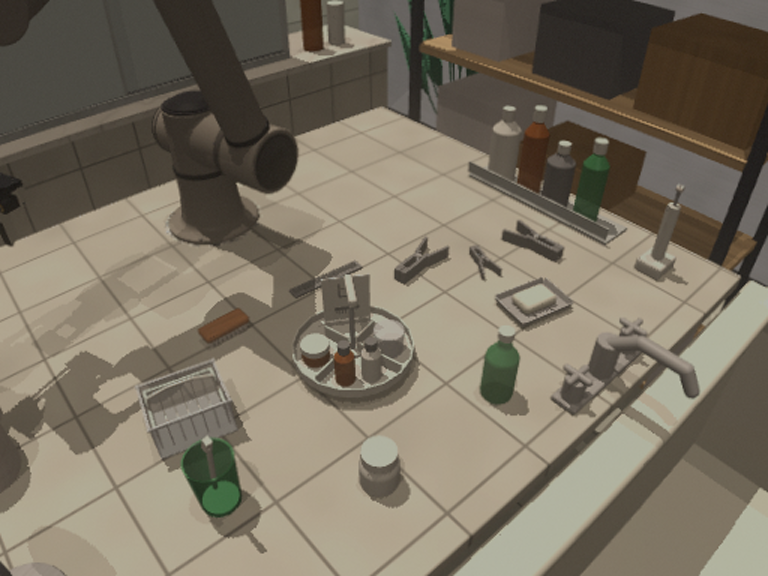

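View pics/side0.png

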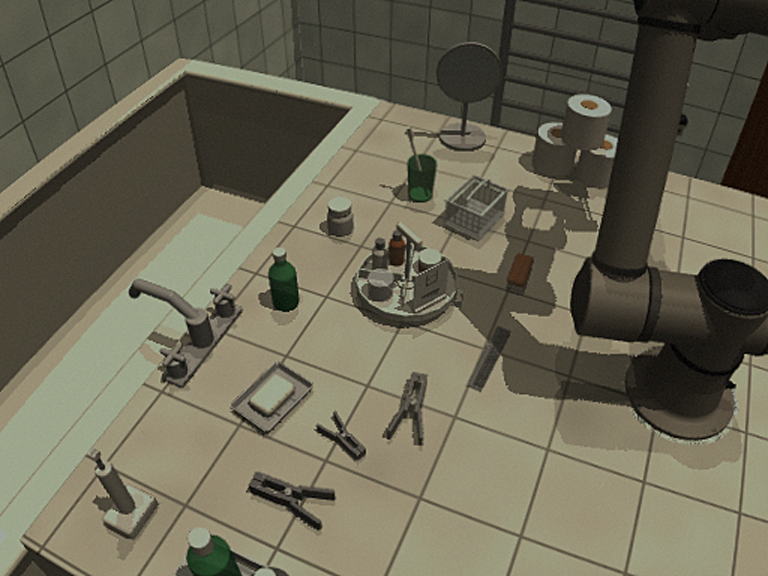

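Three pegs show: scene pixels (picture/1.5) (281,174), (323,174) and (354,160). The middle one looks smallest and is the candidate. The stand is at (236,230), with the card facing up-left of the robot. Next I'll compare the peg sizes and check the camera mount.

```bash
cat >> h.py <<'E'
def move(goal,yaw=None,lin=45,tw=8):
    "print total tool-axis shift (m) and twist deg to reach world goal"
    o=bot.get_obs();T=T_tool(o);d=T[:3,:3].T@(np.array(goal)-T[:3,3])/1000
    cy=np.arctan2(T[1,0],T[0,0]);a=0 if yaw is None else -np.degrees((yaw-cy+np.pi)%(2*np.pi)-np.pi)
    print('yaw now',round(cy,3),'shift m',d.round(4),'dist',round(np.linalg.norm(d),4),'twist',round(a,2))
E
python3 - <<'E'
from h import *
np.set_printoptions(precision=2,suppress=True)
p=cap('side')
for r in vision.regions_of(p,'peg')[:5]:
    ys,xs=np.nonzero(r['mask']);
    if len(xs)<20: continue
    q=np.array([onz(p,(x,y),15)[:2] for x,y in zip(xs,ys)])
    c,s,a=cv2.minAreaRect(q.astype(np.float32));print(round(r['confidence'],2),len(xs),xs.mean(),ys.mean(),c,s,a)
save(p,'pegs.png',(150,235,310,360),5)
pw=cap('wrist');print(pw['mount'],pw['camera_matrix'])
move([500,-30,330])
E
```

```text
0.91 320 228.78125 292.778125 (549.6911010742188, 352.2579345703125) (47.29206848144531, 101.26939392089844) 60.16389083862305
0.64 797 191.90589711417817 329.60351317440404 (579.310302734375, 486.1815185546875) (135.7435302734375, 66.05364227294922) 5.988114833831787
0.56 559 273.75491949910554 270.8515205724508 (468.3998107910156, 242.11166381835938) (63.99232482910156, 151.73374938964844) 18.151264190673828
[[   0.      0.95    0.3   -82.19]
 [  -0.     -0.3     0.95 -149.65]
 [   1.     -0.      0.      0.69]
 [   0.      0.      0.      1.  ]] [[289.07   0.   252.82]
 [  0.   289.07 192.32]
 [  0.     0.     1.  ]]
yaw now -2.77 shift m [-0.45 -0.1  -0.32] dist 0.5617 twist 0
```

View pics/pegs.png

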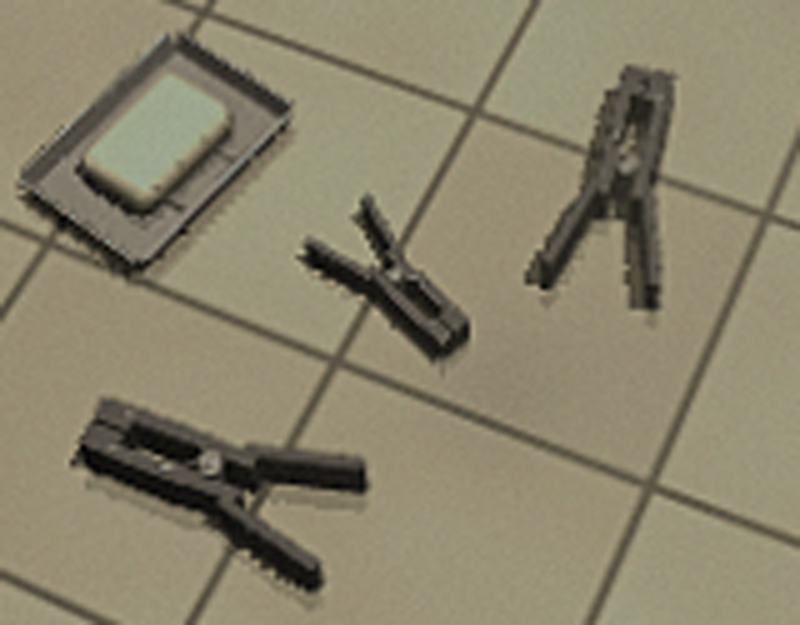

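The middle peg (side-camera crop centre ≈(390,280)) measures about 101×47 mm. The other two are about 136–152 mm long, so the middle one is the right peg. Its jaws point to the lower right in the crop. I'm moving over the stand now.

>>> arm_command(deltas=[[-0.041,-0.0077,-0.0222,0],[-0.041,-0.0077,-0.0222,0],[-0.041,-0.0077,-0.0222,0],[-0.041,-0.0077,-0.0222,0],[-0.041,-0.0077,-0.0222,0]])

```text
time: 2.15
tool_pos: [342.3, -309.7, 273.7]
tcp_rot: [-1.57, 0.0, -2.77]
contact_force: [0.1, 0.2, 0.7]
grip_width: 91.7
```

>>> arm_command(deltas=[[-0.041,-0.0077,-0.0222,0],[-0.041,-0.0077,-0.0222,0],[-0.041,-0.0077,-0.0222,0],[-0.041,-0.0077,-0.0222,0],[-0.041,-0.0077,-0.0222,0]])

```text
time: 2.65
tool_pos: [493.0, -131.6, 312.2]
tcp_rot: [-1.57, 0.0, -2.77]
contact_force: [0.1, -0.3, 0.5]
grip_width: 91.5
```

>>> arm_command(deltas=[[-0.041,-0.0077,-0.0222,0],[-0.041,-0.0077,-0.0222,0],[-0.041,-0.0077,-0.0222,0],[0,0,0,8],[0,0,0,8]])

```text
time: 3.15
tool_pos: [583.2, -25.0, 334.3]
tcp_rot: [-1.571, -0.0, -3.052]
contact_force: [-0.5, -0.5, -0.0]
grip_width: 91.8
```

>>> arm_command(deltas=[[0,0,0,8],[0,0,0,8],[0,0,0,8],[0,0,0,8],[0,0,0,8]])

```text
time: 3.65
tool_pos: [582.5, -26.6, 334.7]
tcp_rot: [-1.571, -0.0, 2.53]
contact_force: [-0.1, -0.8, -0.8]
grip_width: 92.0
```

```bash
python3 - <<'E'
from h import *
np.set_printoptions(precision=2,suppress=True)
o=bot.get_obs();print(o['time'],o['tool_pos'],o['tcp_rot'],o['joint_positions'])
p=cap('wrist');save(p,'w1.png',s=1.5)
for k in ['stand','stand_handle','card','card_edge']:
    for r in vision.find_in(p,k)[:2]: X=w(p,r['xyz']);print(k,round(r['confidence'],2),X,px(p,X))
E
```

```text
3.65 [582.45 -26.6  334.71] [-1.57 -0.    2.53] [-0.18  0.4   1.16 -0.    1.58  2.01]
stand 0.72 [584.49 -43.72  21.22] [260.11 147.2 ]
stand_handle 0.55 [581.13 -44.28  25.46] [261.67 149.13]
card 0.65 [586.01 -35.49  21.79] [255.38 149.42]
card_edge 0.94 [587.93 -44.05  28.34] [259.16 145.99]
```

View pics/w1.png

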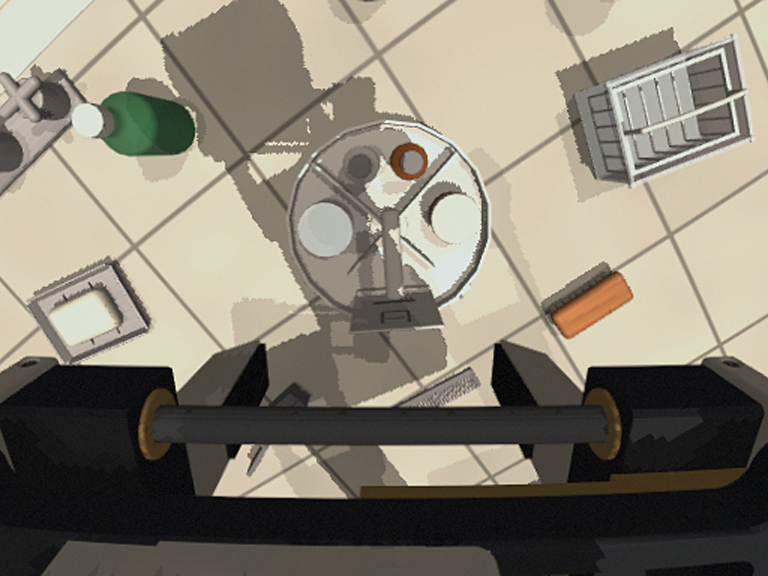

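The wrist view shows the stand centre at about (389,220), the card at the bottom (395,310), and the handle running vertically at x≈392. A possible lug shows near (460,300). I'll crop to fix the centre and the lug.

```bash
python3 - <<'E'
from h import *
np.set_printoptions(precision=2,suppress=True)
p=cap('wrist');save(p,'w2.png',(180,70,340,230),3.6)
cv2.imwrite('w2full.png',p['img'][:,:,::-1])
np.savez('w2.npz',**{k:p[k] for k in ['c2w','camera_matrix','dist_coeffs']})
s=cap('side');print('lug side',onz(s,(304.7,198),16))
print('rim centre',onz(p,(259.5,147),41))
a=np.array([[255,140],[268,197]])
E
python3 - <<'E'
import cv2,numpy as np
a=cv2.imread('pics/w2.png')
a=cv2.LUT(a,np.array([255*(i/255)**1.8 for i in range(256)],np.uint8));cv2.imwrite('pics/w2b.png',a)
E
```

```text
lug side [474.13 -49.65  16.  ]
rim centre [588.27 -44.35  41.  ]
```

View pics/w2b.png

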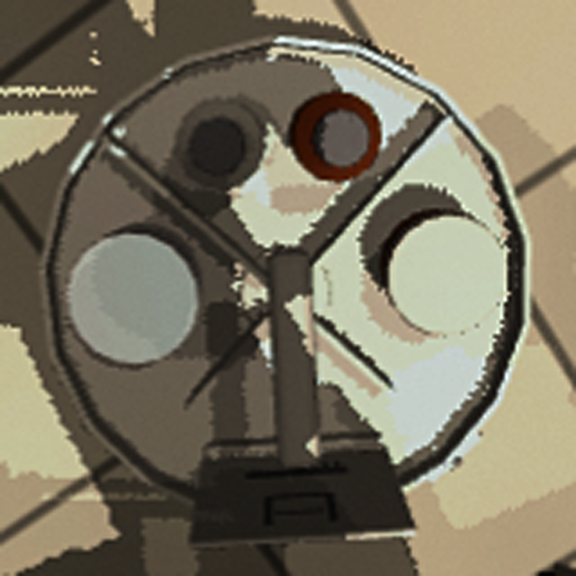

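```bash
python3 - <<'E'
from h import *
np.set_printoptions(precision=3,suppress=True)
p=dict(np.load('w2.npz'))
f=lambda u,v,z:onz(p,(180+u/3.6,70+v/3.6),z)
h1,h2=f(291,250,168),f(295,463,168);print('bar',h1,h2,(h1+h2)/2,np.linalg.norm(h1-h2),'x-axis ang',np.arctan2(*(h1-h2)[1::-1]))
a,b=f(192,541,130.5),f(414,531,130.5);d=b-a
print('card top',a,b,(a+b)/2,np.linalg.norm(d),'normal',np.arctan2(d[0],-d[1]),np.arctan2(-d[0],d[1]))
# rim circle fit
P=np.array([f(u,v,41) for u,v in [(48,290),(280,40),(525,290),(110,130),(445,112),(105,430),(62,360)]])[:,:2]
A=np.c_[2*P,np.ones(len(P))];s=np.linalg.lstsq(A,(P**2).sum(1),rcond=None)[0];c=s[:2];print('centre',c,np.sqrt(s[2]+c@c))
l=f(462,462,12);print('lug',l,l[:2]-c,np.hypot(*(l[:2]-c)),np.arctan2(*(l[:2]-c)[::-1]))
move([c[0],c[1],230])
E
```

```text
bar [612.07  -58.725 168.   ] [555.036 -21.636 168.   ] [583.553 -40.181 168.   ] 68.03276201482254 x-axis ang -0.5765754253799176
card top [540.101  32.836 130.5  ] [496.932 -36.659 130.5  ] [518.517  -1.911 130.5  ] 81.81201421089698 normal -0.5558447520455568 2.585747901544236
centre [581.825 -40.174] 101.62383735616645
lug [462.771 -62.148  12.   ] [-119.054  -21.974] 121.06474433829344 -2.9590733182439566
yaw now 2.538 shift m [-0.007  0.105  0.011] dist 0.1057 twist 0
```

Bar angle is about −0.57 and the lug (front) direction about −2.96, so the stand's yaw is about +0.18 and the tray sits at about −0.75 rad. I'll go down on the handle, grip it, and turn it about 43°.

>>> arm_command(deltas=[[-0.0035,0.04,0.0055,-1.8],[-0.0035,0.04,0.0055,0],[0,0.04,0,0],[0,0.04,0,0],[0,0.022,0,0]])

```text
time: 4.5
tool_pos: [580.5, -39.4, 149.4]
tcp_rot: [-1.569, -0.004, 2.569]
contact_force: [-0.3, -0.3, -0.0]
grip_width: 91.8
```

>>> arm_command(deltas=[[0,0,0,0],[0,0,0,0],[0,0,0,0],[0,0,0,0],[0,0,0,0]], claw=255)

```text
time: 5.0
tool_pos: [582.8, -39.8, 154.1]
tcp_rot: [-1.572, 0.002, 2.568]
contact_force: [-0.0, -0.6, 0.2]
grip_width: 56.4
```

>>> arm_command(deltas=[[0,0,0,0],[0,0,0,0],[0,0,0,0],[0,0,0,0]])

```text
time: 5.4
tool_pos: [582.2, -39.7, 152.8]
tcp_rot: [-1.571, 0.0, 2.567]
contact_force: [-0.0, 0.1, 0.5]
grip_width: 24.6
```

>>> arm_command(deltas=[[0,0,0,0],[0,0,0,0],[0,0,0,0],[0,0,0,0]])

```text
time: 5.8
tool_pos: [582.9, -38.7, 152.8]
tcp_rot: [-1.573, 0.001, 2.568]
contact_force: [3.2, 4.3, -1.1]
grip_width: 13.8
```

>>> arm_command(deltas=[[0,0,0,-5],[0,0,0,-5],[0,0,0,-5],[0,0,0,-5],[0,0,0,-5]])

```text
time: 6.3
tool_pos: [583.0, -38.4, 152.8]
tcp_rot: [-1.573, 0.002, 3.008]
contact_force: [4.2, 5.2, -1.9]
grip_width: 13.4
```

>>> arm_command(deltas=[[0,0,0,-5],[0,0,0,-5],[0,0,0,-5],[0,0,0,-3],[0,0,0,0]])

```text
time: 6.8
tool_pos: [583.0, -38.2, 152.8]
tcp_rot: [-1.573, 0.002, -2.964]
contact_force: [3.6, 5.1, -2.3]
grip_width: 13.8
```

```bash
python3 - <<'E'
from h import *
np.set_printoptions(precision=3,suppress=True)
o=bot.get_obs();print(o['tool_pos'],o['tcp_rot'],o['contact_force'],o['moment'],o['grip_width'],o['joint_positions'])
E
```

```text
[583.009 -38.224 152.771] [-1.573  0.002 -2.964] [ 3.645  5.066 -2.344] [ 0.862 -0.559 -0.084] 13.810697430487128 [-0.198  0.521  1.475  0.003  1.144  1.194]
```

>>> arm_command(deltas=[[0,0,0,-2],[0,0,0,0],[0,0,0,0]])

```text
time: 7.1
tool_pos: [583.0, -38.2, 152.8]
tcp_rot: [-1.572, 0.002, -2.93]
contact_force: [3.1, 5.5, -2.3]
grip_width: 13.7
```

```bash
python3 -c "
from h import *
o=bot.get_obs();print(o['tcp_rot'],o['contact_force'],o['moment'])"
```

```text
[-1.57245656e+00  2.21880536e-03 -2.93004937e+00] [ 3.12259668  5.53047376 -2.31705145] [ 0.81559104 -0.50100618  0.00784971]
```

>>> arm_command(deltas=[[0,0,0,-2],[0,0,0,0],[0,0,0,0]])

```text
time: 7.4
tool_pos: [583.0, -38.2, 152.8]
tcp_rot: [-1.572, 0.002, -2.895]
contact_force: [4.3, 5.6, -1.2]
grip_width: 14.2
```

```bash
python3 -c "
from h import *
o=bot.get_obs();print(o['tcp_rot'],o['contact_force'],o['moment'])"
```

```text
[-1.57236627e+00  2.29191568e-03 -2.89505410e+00] [ 4.3045307   5.58891205 -1.20145685] [ 0.84678519 -0.59825517  0.03485326]
```

>>> arm_command(deltas=[[0,0,0,-2],[0,0,0,0],[0,0,0,0]])

```text
time: 7.7
tool_pos: [583.0, -38.2, 152.8]
tcp_rot: [-1.572, 0.002, -2.86]
contact_force: [3.0, 5.2, -1.3]
grip_width: 13.4
```

```bash
python3 -c "
from h import *
o=bot.get_obs();print(o['tcp_rot'],o['contact_force'],o['moment'])"
```

```text
[-1.57231233e+00  2.31508313e-03 -2.86003016e+00] [ 2.95663505  5.24060715 -1.27537705] [ 0.90141768 -0.5250264   0.0556603 ]
```

>>> arm_command(deltas=[[0,0,0,-2],[0,0,0,0],[0,0,0,0]])

```text
time: 8.0
tool_pos: [583.0, -38.1, 152.8]
tcp_rot: [-1.572, 0.002, -2.825]
contact_force: [3.7, 6.3, -1.4]
grip_width: 13.6
```

```bash
python3 -c "
from h import *
o=bot.get_obs();print(o['tcp_rot'],o['contact_force'],o['moment'])"
```

```text
[-1.57227060e+00  2.37734139e-03 -2.82523911e+00] [ 3.73983347  6.32656385 -1.41788096] [ 0.90955793 -0.56362969  0.01819112]
```

>>> arm_command(deltas=[[0,0,0,-2],[0,0,0,0],[0,0,0,0]])

```text
time: 8.3
tool_pos: [583.0, -38.1, 152.8]
tcp_rot: [-1.572, 0.002, -2.79]
contact_force: [2.8, 5.7, -0.9]
grip_width: 13.6
```

```bash
python3 -c "
from h import *
o=bot.get_obs();print(o['tcp_rot'],o['contact_force'],o['moment'])"
```

```text
[-1.57221754e+00  2.49096463e-03 -2.79033036e+00] [ 2.82734219  5.67867346 -0.9397751 ] [ 0.87804776 -0.58341889  0.03977165]
```

>>> arm_command(deltas=[[0,0,0,-2],[0,0,0,0],[0,0,0,0]])

```text
time: 8.6
tool_pos: [583.0, -38.1, 152.8]
tcp_rot: [-1.572, 0.003, -2.755]
contact_force: [3.5, 6.3, -1.6]
grip_width: 13.8
```

```bash
python3 -c "
from h import *
o=bot.get_obs();print(o['tcp_rot'],o['contact_force'],o['moment'])"
```

```text
[-1.57217867e+00  2.51877306e-03 -2.75546913e+00] [ 3.49412707  6.26850333 -1.62027628] [ 0.89851323 -0.58719522 -0.0217051 ]
```

>>> arm_command(deltas=[[0,0,0,-2],[0,0,0,0],[0,0,0,0]])

```text
time: 8.9
tool_pos: [583.0, -38.1, 152.8]
tcp_rot: [-1.572, 0.003, -2.721]
contact_force: [3.8, 6.5, -1.4]
grip_width: 13.7
```

```bash
python3 -c "
from h import *
o=bot.get_obs();print(o['tcp_rot'],o['contact_force'],o['moment'])"
```

```text
[-1.57215174e+00  2.51257003e-03 -2.72055226e+00] [ 3.84481032  6.49603254 -1.42623526] [ 0.85748896 -0.55167393  0.03672023]
```

```bash
cat > m.sh <<'E'
python3 -c "
from h import *
m=[]
for i in range(3):
    vision.capture('side');o=bot.get_obs();m.append(o['moment'][2])
print(round(o['time'],2),o['tcp_rot'][2].round(3),np.round(m,3),np.mean(m).round(3))"
E
bash m.sh
```

```text
9.05 -2.721 [-0.003 -0.008  0.048] 0.012
```

>>> arm_command(deltas=[[0,0,0,4],[0,0,0,0]])

```text
time: 9.25
tool_pos: [583.0, -38.1, 152.8]
tcp_rot: [-1.572, 0.003, -2.792]
contact_force: [4.1, 6.2, -1.5]
grip_width: 13.5
```

```bash
bash m.sh
```

```text
9.4 -2.79 [ 0.052 -0.052 -0.031] -0.01
```

>>> arm_command(deltas=[[0,0,0,3],[0,0,0,0]])

```text
time: 9.6
tool_pos: [583.0, -38.1, 152.8]
tcp_rot: [-1.572, 0.002, -2.844]
contact_force: [4.6, 5.4, -1.6]
grip_width: 14.0
```

```bash
bash m.sh
```

```text
9.75 -2.843 [0.069 0.064 0.062] 0.065
```

>>> arm_command(deltas=[[0,0,0,3],[0,0,0,0]])

```text
time: 9.95
tool_pos: [583.0, -38.2, 152.8]
tcp_rot: [-1.572, 0.002, -2.897]
contact_force: [4.0, 6.1, -1.4]
grip_width: 13.8
```

```bash
bash m.sh
```

```text
10.1 -2.895 [-0.052  0.007 -0.097] -0.047
```

>>> arm_command(deltas=[[0,0,0,3],[0,0,0,0]])

```text
time: 10.3
tool_pos: [583.0, -38.2, 152.8]
tcp_rot: [-1.572, 0.002, -2.949]
contact_force: [4.0, 5.6, -1.0]
grip_width: 13.4
```

```bash
bash m.sh
```

```text
10.45 -2.948 [-0.081 -0.133 -0.107] -0.107
```

>>> arm_command(deltas=[[0,0,0,3],[0,0,0,0]])

```text
time: 10.65
tool_pos: [583.0, -38.2, 152.8]
tcp_rot: [-1.573, 0.002, -3.001]
contact_force: [4.0, 6.1, -1.7]
grip_width: 13.6
```

```bash
bash m.sh
```

```text
10.8 -3.0 [ 0.052 -0.004  0.026] 0.025
```

>>> arm_command(deltas=[[0,0,0,3],[0,0,0,0]])

```text
time: 11.0
tool_pos: [583.0, -38.3, 152.8]
tcp_rot: [-1.573, 0.002, -3.054]
contact_force: [4.0, 5.6, -1.8]
grip_width: 13.3
```

```bash
bash m.sh
```

```text
11.15 -3.052 [-0.075 -0.118 -0.061] -0.085
```

>>> arm_command(deltas=[[0,0,0,3],[0,0,0,0]])

```text
time: 11.35
tool_pos: [583.1, -38.3, 152.8]
tcp_rot: [-1.573, 0.002, -3.106]
contact_force: [3.3, 5.8, -1.6]
grip_width: 13.7
```

```bash
bash m.sh
```

```text
11.5 -3.105 [-0.087 -0.125 -0.076] -0.096
```

>>> arm_command(deltas=[[0,0,0,3],[0,0,0,0]])

```text
time: 11.7
tool_pos: [583.0, -38.3, 152.8]
tcp_rot: [-1.573, 0.002, 3.125]
contact_force: [4.1, 5.3, -1.7]
grip_width: 13.9
```

```bash
bash m.sh
```

```text
11.85 3.126 [ 0.044 -0.028 -0.005] 0.004
```

The detent's sign pattern is antisymmetric about tool yaw ≈ −2.98, which puts the stand yaw at about 0.16. That agrees with the lug. I'll turn there and release.

>>> arm_command(deltas=[[0,0,0,-5],[0,0,0,-5.1],[0,0,0,0]])

```text
time: 12.15
tool_pos: [583.0, -38.2, 152.8]
tcp_rot: [-1.573, 0.002, -2.978]
contact_force: [3.5, 5.5, -2.2]
grip_width: 13.9
```

>>> arm_command(deltas=[[0,0,0,0],[0,0,0,0],[0,0,0,0],[0,0,0,0],[0,0,0,0]], claw=100)

```text
time: 12.65
tool_pos: [582.1, -39.8, 152.8]
tcp_rot: [-1.571, -0.0, -2.981]
contact_force: [-0.2, -0.3, 1.3]
grip_width: 49.7
```

>>> arm_command(deltas=[[0,-0.03,0,0],[0,-0.045,0,0],[0,-0.045,0,0],[0,-0.045,0,0],[-0.01,-0.015,0,0]], claw=0)

```text
time: 13.15
tool_pos: [592.7, -38.4, 338.9]
tcp_rot: [-1.568, 0.008, -2.981]
contact_force: [0.5, -1.1, 0.3]
grip_width: 88.1
```

```bash
python3 - <<'E'
from h import *
p=cap('wrist');save(p,'w3.png',(176,60,336,220),4)
np.savez('w3.npz',**{k:p[k] for k in ['c2w','camera_matrix','dist_coeffs']})
a=cv2.imread('pics/w3.png')
a=cv2.LUT(a,np.array([255*(i/255)**1.6 for i in range(256)],np.uint8));cv2.imwrite('pics/w3.png',a)
o=bot.get_obs();print(o['time'],o['tool_pos'],o['tcp_rot'],px(p,[583,-39,41]),px(p,[465,-59,10]))
E
```

```text
13.2 [594.35117622 -38.24841702 338.90365064] [-1.56736335  0.00983032 -2.98120028] [250.88039361 163.10377562] [251.65073057 225.14263686]
```

View pics/w3.png

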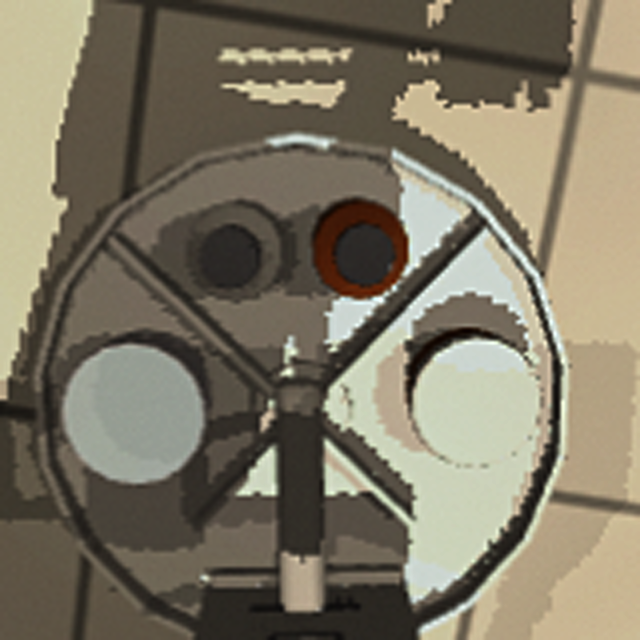

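```bash
python3 - <<'E'
from h import *
np.set_printoptions(precision=3,suppress=True)
p=cap('wrist'); im=p['img']; cv2.imwrite('w4full.png',im[:,:,::-1]); cv2.imwrite('pics/w4.png',cv2.resize(im[180:260,190:310,::-1],None,fx=6,fy=6))
np.savez('w4.npz',**{k:p[k] for k in ['c2w','camera_matrix','dist_coeffs']})
q=dict(np.load('w3.npz'));f=lambda u,v,z:onz(q,(176+u/4,60+v/4),z)
h1,h2=f(300,378,168),f(302,612,168);print('bar',h1,h2,(h1+h2)/2,np.linalg.norm(h1-h2),np.arctan2(*(h1-h2)[1::-1]))
s=cap('side');cv2.imwrite('s4.png',s['img'][:,:,::-1])
# peg from side, scene networks
c=cap('scene')
for n,x in(('side',s),('scene',c)):
  for k in['peg','peg_tail_a','peg_jaw_a']:
    for r in vision.find_in(x,k)[:6]:
      X=w(x,r['xyz'])
      if 300<X[1]<400: print(n,k,round(r['confidence'],2),X,px(x,X))
for x in(s,):
  r=[r for r in vision.regions_of(x,'peg')]
  for a in r:
    ys,xs=np.nonzero(a['mask'])
    if abs(xs.mean()-229)<8:
      P=np.array([onz(x,(u,v),15)[:2] for u,v in zip(xs,ys)]);m=P.mean(0);print(m)
      vv=np.linalg.svd(P-m)[2][0];t=(P-m)@vv;print(vv,np.arctan2(vv[1],vv[0]),t.min(),t.max())
move([560,330,300])
E
```

```text
bar [618.142 -33.843 168.   ] [548.999 -45.39  168.   ] [583.571 -39.617 168.   ] 70.10040622454393 0.16548408773485648
side peg 0.71 [544.868 350.056  19.554] [228.375 291.635]
side peg_tail_a 0.85 [540.703 352.318  18.073] [229.469 293.193]
side peg_jaw_a 0.62 [545.776 352.461  18.977] [227.664 292.361]
side peg_jaw_a 0.57 [545.37  347.42   19.774] [228.638 290.721]
scene peg 0.7 [554.459 342.456  13.   ] [322.993 174.836]
scene peg_tail_a 0.59 [551.083 343.431  19.706] [322.617 172.545]
scene peg_jaw_a 0.65 [706.739 312.173  13.203] [355.139 202.468]
scene peg_jaw_a 0.49 [552.938 345.931  20.926] [323.618 172.191]
[544.936 347.869]
[-0.915  0.403] 2.7272549659793914 -54.33232725152159 48.98766642467378
yaw now -2.981 shift m [-0.028  0.032 -0.368] dist 0.3708 twist 0
```

View pics/w4.png

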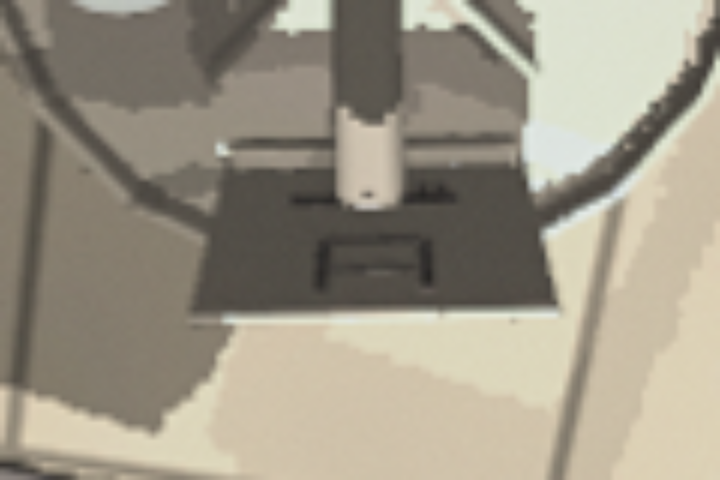

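The bar is at 0.165 rad and the lug is hidden under the card, so the tray is in the front stop. The card's top edge runs (192,316)–(557,312) in the crop. Next, over to the small peg.

>>> arm_command(deltas=[[-0.0043,0.0154,-0.0413,0],[-0.0043,0.0154,-0.0413,0],[-0.0043,0.0154,-0.0413,0],[-0.0043,0.0154,-0.0413,0],[-0.0043,0.0154,-0.0413,0]], claw=0)

```text
time: 14.2
tool_pos: [579.8, 170.8, 255.0]
tcp_rot: [-1.571, -0.0, -2.981]
contact_force: [1.3, -0.2, -0.4]
grip_width: 92.0
```

>>> arm_command(deltas=[[-0.0043,0.0154,-0.0413,0],[-0.0043,0.0154,-0.0413,0],[-0.0043,0.0154,-0.0413,0],[-0.0043,0.0154,-0.0413,0],[0,0,0,8.2]])

```text
time: 14.7
tool_pos: [568.2, 339.7, 190.6]
tcp_rot: [-1.571, -0.005, -3.121]
contact_force: [-1.0, -1.6, -0.6]
grip_width: 91.6
```

>>> arm_command(deltas=[[0,0,0,8.2],[0,0,0,8.2],[0,0,0,8.2],[0,0,0,0],[0,0,0,0]])

```text
time: 15.2
tool_pos: [570.7, 335.0, 194.0]
tcp_rot: [-1.57, -0.0, 2.734]
contact_force: [-0.0, 0.6, 1.4]
grip_width: 91.8
```

```bash
python3 - <<'E'
from h import *
np.set_printoptions(precision=2,suppress=True)
q=dict(np.load('w4.npz'));f=lambda u,v,z:onz(q,(190+u/6,180+v/6),z)
a,b=f(192,316,130.5),f(557,312,130.5);d=b-a;print('card top',a,b,(a+b)/2,np.linalg.norm(d),np.arctan2(d[0],-d[1]))
o=bot.get_obs();print(o['time'],o['tool_pos'],o['tcp_rot'],o['joint_positions'])
p=cap('wrist');save(p,'w5.png',(130,60,380,250),3)
np.savez('w5.npz',**{k:p[k] for k in ['c2w','camera_matrix','dist_coeffs']})
for k in['peg','peg_tail_a','peg_jaw_a']:
  for r in vision.find_in(p,k)[:2]: X=w(p,r['xyz']);print(k,round(r['confidence'],2),X,px(p,X))
E
```

```text
card top [501.96 -12.38 130.5 ] [515.87 -93.94 130.5 ] [508.91 -53.16 130.5 ] 82.73702516594557 0.1689597563558108
15.2 [570.74 334.99 193.96] [-1.57 -0.    2.73] [ 0.42  0.63  1.16 -0.    1.35  2.39]
peg 0.79 [474.63 222.6   27.91] [370.89 212.85]
peg 0.78 [549.71 347.52  18.66] [249.27 195.19]
peg_tail_a 0.82 [473.16 222.25  25.77] [370.81 213.13]
peg_tail_a 0.79 [597.39 472.81  29.87] [134.42 203.21]
peg_jaw_a 0.9 [456.78 213.23  27.45] [382.09 222.4 ]
peg_jaw_a 0.88 [596.49 471.57  28.83] [136.05 203.18]
```

View pics/w5.png

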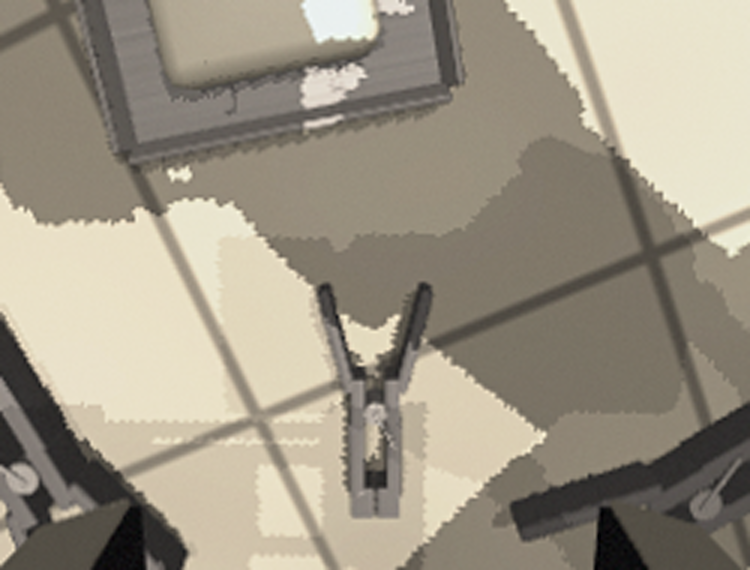

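The small peg is seen from close by: tail ends at (322,288) and (426,288), spring at (376,412), tips at (375,516). I'll compute its pose from those.

```bash
python3 - <<'E'
from h import *
np.set_printoptions(precision=3,suppress=True)
p=dict(np.load('w5.npz'));f=lambda u,v,z=20:onz(p,(130+u/3,60+v/3),z)
ta,tb,s,j=f(322,286),f(428,286),f(376,412),f(375,517)
t=(ta+tb)/2;d=(j-t)[:2];print(t,s,j,'len',np.linalg.norm(d),np.linalg.norm(ta-tb),np.linalg.norm((j-s)),'ang',np.arctan2(d[1],d[0]))
u=d/np.linalg.norm(d);g=j[:2]-u*(46+33);print('grip',g)
move([*g,13],np.arctan2(d[1],d[0]))
E
```

```text
[590.978 322.355  20.   ] [544.821 341.834  20.   ] [503.22  360.195  20.   ] len 95.56802995876963 39.94083132351966 45.47236704915076 ang 2.7344926310634
grip [575.764 328.915]
yaw now 2.731 shift m [-0.007  0.181  0.004] dist 0.1813 twist -0.18
```

>>> arm_command(deltas=[[-0.0035,0.042,0.002,0],[-0.0035,0.042,0.002,0],[0,0.042,0,0],[0,0.036,0,0],[0,0.02,0,0]])

```text
time: 15.9
tool_pos: [573.9, 327.7, 8.5]
tcp_rot: [-1.567, -0.003, 2.731]
contact_force: [0.5, -0.3, -0.4]
grip_width: 91.8
```

>>> arm_command(deltas=[[0,0,0,0],[0,0,0,0],[0,0,0,0],[0,0,0,0],[0,0,0,0]], claw=255)

```text
time: 16.4
tool_pos: [575.8, 328.6, 12.5]
tcp_rot: [-1.571, 0.0, 2.73]
contact_force: [-0.4, -0.1, -0.0]
grip_width: 56.5
```

>>> arm_command(deltas=[[0,0,0,0],[0,0,0,0],[0,0,0,0],[0,0,0,0],[0,0,0,0]])

```text
time: 16.9
tool_pos: [575.8, 328.6, 12.4]
tcp_rot: [-1.571, 0.0, 2.73]
contact_force: [0.4, 0.3, 1.1]
grip_width: 19.7
```

>>> arm_command(deltas=[[0,0,0,0],[0,0,0,0]])

```text
time: 17.1
tool_pos: [575.8, 328.6, 12.3]
tcp_rot: [-1.571, 0.0, 2.73]
contact_force: [-0.0, -0.3, 2.1]
grip_width: 19.6
```

```bash
python3 - <<'E'
from h import *
np.set_printoptions(precision=3,suppress=True)
o=bot.get_obs();print(o['time'],o['tool_pos'],o['tcp_rot'],o['contact_force'],o['grip_width'])
p=cap('wrist');save(p,'w6.png',(150,120,350,270),4)
np.savez('w6.npz',**{k:p[k] for k in ['c2w','camera_matrix','dist_coeffs','mount']})
for k in['peg','peg_jaw_a']:
  for r in vision.find_in(p,k)[:3]: X=w(p,r['xyz']);print(k,round(r['confidence'],2),X,px(p,X))
E
```

```text
17.1 [575.769 328.625  12.331] [-1.571  0.     2.73 ] [-0.003 -0.275  2.142] 19.6349555812186
peg 0.78 [475.881 242.447   8.819] [426.563 319.612]
peg 0.75 [578.072 469.739   4.715] [ 64.007 312.239]
peg 0.64 [555.231 337.164  17.006] [252.148 286.992]
peg_jaw_a 0.92 [477.319 242.469   5.674] [423.706 314.961]
peg_jaw_a 0.89 [578.343 463.292  10.009] [ 66.547 314.471]
peg_jaw_a 0.88 [568.32  334.27   22.056] [247.472 272.754]
```

View pics/w6.png

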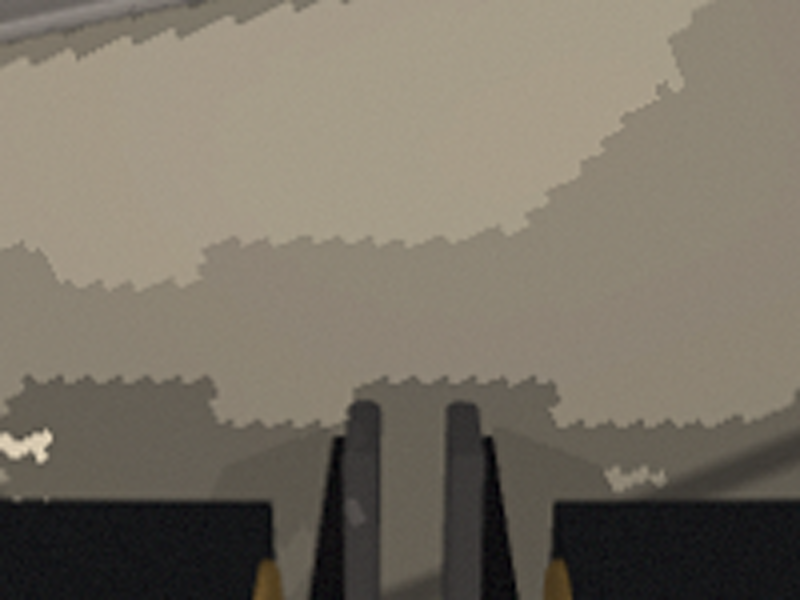

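The opening is 19.6 mm with the tails parallel (ends at crop (365,402) and (462,402)), so the peg is fully open in the grip. I'll lift, carry and turn it.

>>> arm_command(deltas=[[0,-0.02,0,0],[0,-0.04,0,0],[0,-0.045,0,0],[0,-0.045,0,0],[0,-0.03,0,0]])

```text
time: 17.75
tool_pos: [576.1, 328.8, 195.6]
tcp_rot: [-1.573, 0.002, 2.73]
contact_force: [0.3, 0.1, -0.1]
grip_width: 19.1
```

>>> arm_command(deltas=[[0,0,0.02,0],[0,0,0.04,0],[0,0,0.045,0],[0,0,0.045,0],[0,0,0.045,0]])

```text
time: 18.25
tool_pos: [496.2, 148.5, 191.8]
tcp_rot: [-1.57, -0.0, 2.73]
contact_force: [-0.2, -0.9, -0.3]
grip_width: 19.1
```

>>> arm_command(deltas=[[0,0,0.03,0],[0,0,0.017,-4],[0,0,0,-8],[0,0,0,-8],[0,0,0,-8]])

```text
time: 18.75
tool_pos: [478.4, 106.5, 192.1]
tcp_rot: [-1.571, -0.001, -3.06]
contact_force: [0.1, 0.9, 0.0]
grip_width: 19.1
```

>>> arm_command(deltas=[[0,0,0,-8],[0,0,0,-8],[0,0,0,-8],[0,0,0,-8],[0,0,0,-8]])

```text
time: 19.25
tool_pos: [478.4, 106.8, 191.9]
tcp_rot: [-1.571, -0.001, -2.361]
contact_force: [-0.2, -0.4, -0.8]
grip_width: 19.4
```

>>> arm_command(deltas=[[0,0,0,-8],[0,0,0,-8],[0,0,0,-8],[0,0,0,-8],[0,0,0,-8]])

```text
time: 19.75
tool_pos: [478.4, 106.8, 191.9]
tcp_rot: [-1.572, -0.0, -1.663]
contact_force: [-0.1, 0.8, -0.0]
grip_width: 19.5
```

>>> arm_command(deltas=[[0,0,0,-8],[0,0,0,-7],[0,0,0,0],[0,0,0,0]])

```text
time: 20.15
tool_pos: [478.6, 106.8, 192.0]
tcp_rot: [-1.571, -0.0, -1.41]
contact_force: [-0.4, -0.7, 0.3]
grip_width: 19.2
```

```bash
python3 - <<'E'
from h import *
np.set_printoptions(precision=2,suppress=True)
q=dict(np.load('w6.npz'));f=lambda u,v,z:onz(q,(150+u/4,120+v/4),z)
T=q['c2w']@np.linalg.inv(q['mount']);
for u in (365,462): print('tail end in tool',np.linalg.inv(T)[:3,:3]@(f(u,402,20)-T[:3,3]))
o=bot.get_obs();print(o['time'],o['tool_pos'],o['tcp_rot'],o['grip_width'],o['joint_positions'])
p=cap('wrist');save(p,'w7.png',(110,150,410,384),2.6)
np.savez('w7.npz',**{k:p[k] for k in ['c2w','camera_matrix','dist_coeffs','mount']})
for k in['card','card_edge','stand_handle']:
  for r in vision.find_in(p,k)[:2]: X=w(p,r['xyz']);print(k,round(r['confidence'],2),X,px(p,X))
print(px(p,[501.8,-10.7,130.5]),px(p,[501.8,-10.7,78]))
E
```

```text
tail end in tool [-21.85  -7.66  -5.31]
tail end in tool [-21.83  -7.66   7.6 ]
20.15 [478.55 106.82 192.02] [-1.57 -0.   -1.41] 19.240124761300752 [ 0.06  0.32  1.68 -0.    1.14 -0.1 ]
card 0.93 [574.1   49.47  29.99] [324.58 235.31]
card_edge 0.78 [575.31  43.84  29.73] [324.39 239.54]
stand_handle 0.72 [571.48  43.08  30.62] [321.33 239.99]
[257.99 330.56] [257.24 294.67]
```

View pics/w7.png

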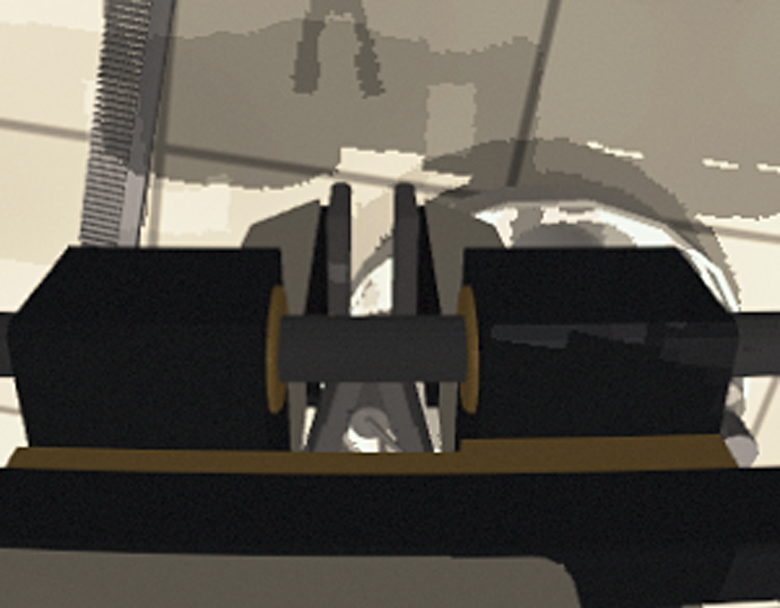

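The wrist camera's view of the card is blocked by its own gripper, but the spring shows at crop (368,418) and the comb and tray are clear of the path. I'll go down outside the card, then check with the fixed cameras.

>>> arm_command(deltas=[[0,0.02,0,0],[0,0.04,0,0],[0,0.03,0,0],[0,0.012,0,0],[0,0,0,0]])

```text
time: 20.85
tool_pos: [477.5, 106.7, 88.4]
tcp_rot: [-1.575, 0.0, -1.408]
contact_force: [-0.3, 0.3, -0.4]
grip_width: 19.4
```

```bash
python3 - <<'E'
from h import *
np.set_printoptions(precision=2,suppress=True)
q=dict(np.load('w7.npz'));T=q['c2w']@np.linalg.inv(q['mount'])
X=onz(q,(110+368/2.6,150+418/2.6),T[2,3]+7.7);print('spring tool',T[:3,:3].T@(X-T[:3,3]))
o=bot.get_obs();print(o['time'],o['tool_pos'],o['tcp_rot'],o['grip_width'])
t=T_tool(o)
tip=lambda z:(t@np.array([75,2.3,z,1]))[:3]
e=np.array([501.8,-10.7,88])
ims=[]
for n in('side','scene'):
    p=cap(n);np.savez(n+'8.npz',**{k:p[k] for k in ['c2w','camera_matrix','dist_coeffs']})
    P=[px(p,tip(1.1)),px(p,e),px(p,[*e[:2],130.5])];print(n,P)
    c=P[1].astype(int);ims.append(cv2.resize(p['img'][c[1]-50:c[1]+50,c[0]-36:c[0]+36,::-1],None,fx=5.5,fy=5.5,interpolation=cv2.INTER_CUBIC));print('org',c-[36,50])
cv2.imwrite('pics/c8.png',np.hstack(ims))
move([490.5,50.2,90],-1.405)
E
```

```text
spring tool [38.37 -7.7  -1.25]
20.85 [477.49 106.7   88.42] [-1.57  0.   -1.41] 19.352537543218943
side [array([292.18, 198.64]), array([293.76, 187.3 ]), array([294.79, 176.96])]
org [257 137]
scene [array([233.45, 187.6 ]), array([223.3 , 195.69]), array([222.44, 183.23])]
org [187 145]
yaw now -1.407 shift m [0.06 0.   0.  ] dist 0.0578 twist -0.13
```

View pics/c8.png

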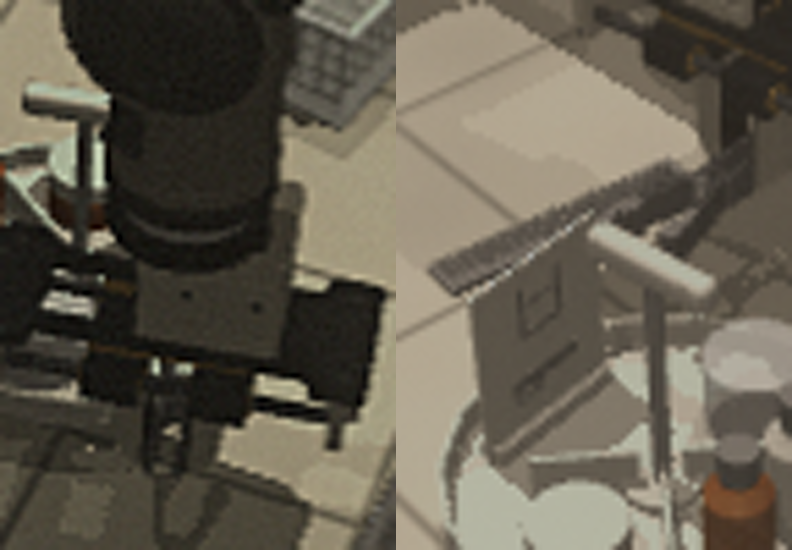

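```bash
python3 - <<'E'
from h import *
np.set_printoptions(precision=1,suppress=True)
o=bot.get_obs();t=T_tool(o)
p=cap('scene')
for tx in(75,79,83):
    print(tx,[px(p,(t@np.array([tx,y,z,1]))[:3]) for z in(-12,13) for y in(-7.7,12.3)])
for r in vision.regions_of(p,'peg')[:6]:
    ys,xs=np.nonzero(r['mask']);print(round(r['confidence'],2),len(xs),xs.min(),xs.max(),ys.min(),ys.max())
    if abs(xs.mean()-240)<20 and len(xs)<1500: best=r
im=p['img'].astype(int);g=im.mean(2).astype(int)
for y in range(170,206): print(y,' '.join('%3d'%v for v in g[y,220:256]))
E
```

```text
75 [array([230.2, 182.5]), array([230.5, 188.2]), array([237. , 186.1]), array([237.2, 191.8])]
79 [array([229.2, 183.2]), array([229.5, 188.9]), array([236. , 186.8]), array([236.2, 192.5])]
83 [array([228.2, 183.9]), array([228.5, 189.6]), array([235. , 187.5]), array([235.2, 193.2])]
0.66 504 334 375 147 173
0.61 415 263 298 164 188
0.5 259 228 251 170 191
170 162 162 162 162 162 162 162 162 161 160 161 161 161 161 161 161 160 161 161 162 162 159  98  72  73  69  41  34  39  54  61  52  53  72  72  72
171 162 162 163 161 162 162 162 161 161 161 161 160 161 161 160 161 160 161 162 162 162 160 115  72  73  77  42  42  52  52  51  51  53  72  72  74
172 163 163 162 162 162 161 162 161 161 161 160 161 160 160 160 160 162 162 161 161 161 147 140 104  71  71  61  61  50  51  50  50  57  71  72  71
173 162 163 162 162 162 162 161 161 161 161 161 160 161 161 160 158 138 161 161 160 145 143 144 138  67  64  61  54  53  49  49  50  58  72  72  71
174 162 162 162 162 162 161 161 161 161 161 161 161 160 149 129 114 105 117 127 145 144 144 143 107  62  53  51  51  51  46  51  52  57  72  72  7
[... 3889 characters left out ...]
  70  82  89  74  71  70  65  75  72  70  74  83  85  86  81  83  92  92  92  71  74  94  93  94  93  93  93
202  79  79  80  81  97  93  94  94 108 111 117 118  74  71  69  70 118 119 119 128 132 126 125  92  97  94  91  74  73  92  93 105 105 105 103  94
203  80  80  80  81 107 153 128 128 114 113 109 108  74  71  68  69 110 110 110 113 113  94  98  95 108 108 105 120 126 133 144 144 145 144 145 131
204  80  80  80  80  87 129  87  87  84  86  90  89  74  72  70  67  88  89  90  90  90  87  87  90  91  92 115 151 156 162 162 152 149 148 148 146
205  79  81  79  81  85  92  85  80  80  85  88  88  77  70  70  66  89  88  87  88  87  87  87  90 117 142 144 147 146 148 149 152 149 151 151 152
```

In the scene image the jaw tips sit at x≈227 and x≈235. That fits tips about 82 mm ahead of the TCP, and the spring pixel agrees. I'll align sideways first, then go in slowly.

>>> arm_command(deltas=[[0,0,0.0036,0],[0,0,0,0],[0.012,0,0,0],[0.012,0,0,0],[0,0,0,0]])

```text
time: 21.55
tool_pos: [486.6, 82.0, 90.3]
tcp_rot: [-1.571, -0.0, -1.409]
contact_force: [0.3, -0.7, -0.8]
grip_width: 19.1
```

```bash
python3 - <<'E'
from h import *
np.set_printoptions(precision=2,suppress=True)
p=cap('scene');o=bot.get_obs();t=T_tool(o);print(o['time'],o['tool_pos'],o['tcp_rot'],o['contact_force'])
for tx in(78,82):
    print(tx,[px(p,(t@np.array([tx,-7.7,z,1]))[:3]) for z in(-17,-12,12,17)])
print('card top', [px(p,[*(np.array([508.85,-52.6])+a*np.array([-.165,.986])),130.5]) for a in(-42.5,42.5)])
cv2.imwrite('pics/c9.png',cv2.resize(p['img'][155:215,190:260,::-1],None,fx=10,fy=10,interpolation=cv2.INTER_CUBIC))
move([490.7,55.4,90],-1.405)
E
```

```text
21.6 [486.41  82.59  90.23] [-1.57 -0.   -1.41] [0.27 0.31 0.16]
78 [array([222.68, 187.28]), array([224.03, 188.02]), array([230.58, 191.59]), array([231.96, 192.35])]
82 [array([221.67, 187.99]), array([223.01, 188.73]), array([229.57, 192.33]), array([230.95, 193.09])]
card top [array([199.14, 199.55]), array([222.45, 183.23])]
yaw now -1.409 shift m [ 0.03  0.   -0.  ] dist 0.0275 twist -0.21
```

View pics/c9.png

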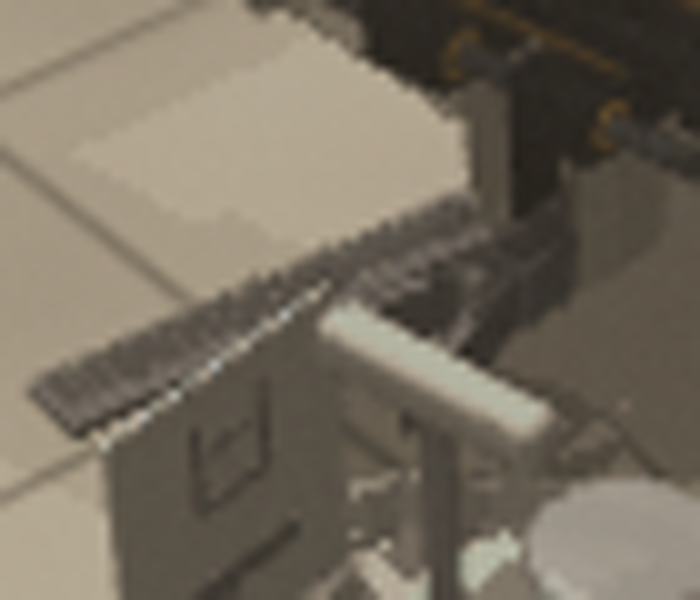

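The card's top edge at (100,445)–(328,285) matches my model to within 1 px. The tips are hidden behind the handle. I'll go in the last 27 mm gently, watching the force.

>>> arm_command(deltas=[[0.006,0,0,0],[0.006,0,0,0],[0,0,0,0]])

```text
time: 21.9
tool_pos: [488.4, 71.2, 90.2]
tcp_rot: [-1.571, -0.0, -1.407]
contact_force: [-1.3, 0.2, -0.4]
grip_width: 19.4
```

>>> arm_command(deltas=[[0.005,0,0,0],[0.005,0,0,0],[0.005,0,0,0],[0,0,0,0],[0,0,0,0]])

```text
time: 22.4
tool_pos: [490.7, 56.9, 90.2]
tcp_rot: [-1.571, -0.0, -1.407]
contact_force: [0.5, -0.2, -0.5]
grip_width: 19.4
```

```bash
python3 - <<'E'
from h import *
np.set_printoptions(precision=2,suppress=True)
p=cap('scene');o=bot.get_obs();t=T_tool(o);print(o['time'],o['tool_pos'],o['tcp_rot'],o['contact_force'],o['moment'],o['grip_width'])
for tx in(78,82,86):
    print(tx,[px(p,(t@np.array([tx,y,z,1]))[:3]) for z in(-12,12) for y in(-7.7,12.3)])
print('edge',[px(p,[501.8,-10.7,z]) for z in(130.5,98,78)])
g=p['img'].astype(int).mean(2).astype(int)
for y in range(178,206): print(y,' '.join('%3d'%v for v in g[y,208:242]))
w_=cap('wrist')
gw=w_['img'].astype(int).mean(2).astype(int)
cv2.imwrite('w9full.png',w_['img'][:,:,::-1]);cv2.imwrite('s9.png',cap('side')['img'][:,:,::-1])
np.savez('w9.npz',**{k:w_[k] for k in ['c2w','camera_matrix','dist_coeffs','mount']})
c=np.array([508.85,-52.6]);d=np.array([-.165,.986])
print('bar far/near',[px(w_,[583+s*35*.986,-39.6+s*35*.165,168]) for s in(1,-1)],'edge',px(w_,[501.8,-10.7,130.5]),px(w_,[501.8,-10.7,98]))
E
```

```text
22.45 [490.61  57.1   90.19] [-1.57  0.   -1.41] [-0.3   0.23 -0.22] [ 0.01 -0.1  -0.02] 19.06181843631426
78 [array([217.45, 192.75]), array([217.91, 198.46]), array([224.02, 196.42]), array([224.42, 202.16])]
82 [array([216.41, 193.48]), array([216.89, 199.2 ]), array([222.99, 197.18]), array([223.39, 202.92])]
86 [array([215.36, 194.23]), array([215.86, 199.95]), array([221.95, 197.94]), array([222.36, 203.68])]
edge [array([222.44, 183.23]), array([223.1 , 192.82]), array([223.5 , 198.54])]
178 162 162 162 163 162 163 162 164 163 163 163 162 162 162 161 161 152 148  98  94  81  85  79  72  72  71  71  39  37  33  37  42  52  61
179 162 153 152 162 162 163 162 163 162 162 163 162 162 161 131 138  95  94  81  82  80  81  75  75  72  72  77  42  35  37  52  61  50  62
180 152 150 151 153 153 162 162 163 162 162 162 161 141 118  90  91  92  81  83  81  75  77  84  86  73  73  75  43  43  50  51  53  51  61
181 150 150 151 151 152 153 163 162 162 161 150 117  98  87  83  82  79  81  82  85 100  95  95  94  80  74  72  61  61  51  50  51  51  63
182 151 151 151 151 151 150 152 131 149 
[... 2720 characters left out ...]
 73  70  68  70  91  93  91  91  83  83
202  78  68  73  82  79  79  68  60  70  77  79  78  79  78  76  66  64  58  55  70  90  78  86  87  72  71  68  66  95  97  96  87  86  85
203  80  66  68  80  80  69  68  78  78  76  79  78  77  78  77  78  85 118 112 124  80  79  91  89  74  68  69  67  92  91  91  90  89  87
204  80  68  68  85  67  66  77  79  79  78  77  78  79  78  77  79  83 127  83  87  79  80  88  86  71  70  68  67  88  88  86  87  88  86
205  80  68  61  62  72  76  80  79  79  78  79  78  79  78  77  78  84  91  85  79  80  86  87  86  76  71  66  65  82  86  87  88  87  88
bar far/near [array([463.74, 498.74]), array([334.84, 515.68])] edge [253.7  396.53] [253.58 348.95]
```

>>> arm_command(deltas=[[0.001,0,0.0012,0],[0.001,0,0,0],[0,0,0,0],[0,0,0,0],[0,0,0,0]])

```text
time: 23.05
tool_pos: [492.1, 55.3, 90.2]
tcp_rot: [-1.571, -0.0, -1.407]
contact_force: [-0.6, 0.2, -0.4]
grip_width: 19.4
```

```bash
python3 - <<'E'
from h import *
np.set_printoptions(precision=2,suppress=True)
F=[]
for i in range(4):
    p=cap('scene');o=bot.get_obs();F.append(o['contact_force'])
print(o['time'],o['tool_pos'],o['tcp_rot'],np.mean(F,0),o['moment'],o['grip_width'])
T=T_tool(o);e=np.array([501.8,-10.7,90]);print('edge in tool',T[:3,:3].T@(e-T[:3,3]))
a=cv2.imread('w4full.png');g=p['img'].astype(int).mean(2).astype(int)
for y in range(182,201): print(y,' '.join('%3d'%v for v in g[y,198:226]))
E
```

```text
23.25 [492.12  55.33  90.19] [-1.57 -0.   -1.41] [ 0.16  0.37 -0.29] [-0.02 -0.12  0.02] 19.026510874935873
edge in tool [66.73  0.2  -1.24]
182 147 147 148 147 147 141 125 112 131 148 151 152 151 152 152 152 151 130 150  99 115  86  84  82  72  81  82  80
183 146 148 148 148 149 148 144 128 113 127 145 151 151 152 150 140 110  91  92  76  85  83  82  85 121  72  85  94
184 147 148 147 148 148 148 148 146 132 117 122 140 151 140  95 109  94  80  80 101  79  83 116 140  85  88  96  97
185 147 148 148 148 148 149 148 148 147 137 120 114 101  88  76  84  80  77  79  81  82 124 106  90  81 118 123 135
186 149 148 149 148 148 149 149 148 140 119 105  85  80  89  77  89  79  78  97  96 163  90  81  80 123 170 169 169
187 148 148 148 148 149 148 140 112  90  84  82  79  81  80  80  80  78  85 136 131  95  78  77  95 160 169 173 173
188 149 148 148 149 129 110  91  94  81  91  81  79  91  81  92 106 101 133  98  87  78  79  77  84 127 141 166 170
189 148 148 140  96  95  82  81  82  81  82  90  79  91 109 103 133 159  86  78  79  79  78  80  85  93 101 132 155
190 122 102  90  81  82  81  79
[... 544 characters left out ...]
  99
195 102 101 104 103  78  65  65 132 125  98  80  79  76  79  80  80  79  70  61  78  78  78  78  78  78  78  67  83
196 104 101  73  65  65 141 171  98  86  80  81  79  79  80  79  79  79  71  60  78  77  79  80  77  78  76  70  99
197  71  64  72 144 154 161  98  81  81  79  79  73  79  80  78  78  68  70  56  79  77  77  77  78  81 105 103 103
198  70 145 138 150 118  95  80  80  78  80  80  57  80  78  67  69  78  77  56  78  77  78  78  78  79  64  67  87
199 139 129 170  96  83  81  80  80  81  80  81  55  79  67  66  78  79  79  61  78  79  77  78  77  78  61  58  61
200 115 123 105  81  78  80  81  81  80  81  78  60  75  72  76  78  80  78  59  72  78  79  77  78  77  63  57  58
```

```bash
python3 -c "
from h import *
print(job.close_job())"
```

```text
the job is handed in; nothing more can be done
None
```

I turned the stand so the care card faces the front, in its click stop. I then squeezed the small peg wide open, and the arm is holding it round the card's left-hand edge. The job is handed in at about 23 s of the 58 s allowed.

**Stand:** I gripped the handle and turned the tray until I felt the click stop, then let go. Afterwards the handle sat at 0.165 rad. The front lug, measured earlier, pointed to about 0.18, and it was hidden under the card as it should be. I overshot the stop while feeling for it and turned back.

**Peg:** I took the smallest of the three, about 96 mm long against 136–152 mm for the others. The gripper opening is 19–19.6 mm with the tails parallel, so it is fully open.

**Holding position:**
- **Depth:** the tips are about 15 mm past the card edge, give or take 3 mm. They are level, about 88 mm above the shelf.
- **Centring:** the card is within about 2 mm of the middle of the gap.
- **Contact:** the force reading is about 0.5 N, and the card hasn't moved in the scene camera.

**Checks that were weak or disagreed:**
- **Tip position:** my first estimate, from the tail ends, put the tips at 75 mm ahead of the gripper. The spring and the scene camera both put them at about 82 mm, and I used that.
- **Final view:** I couldn't see both jaws directly at the end. The gripper blocked the wrist and side cameras, and the card hid the front jaw. The clearance on that side comes from measurement and the force reading, not from a picture.
- **Click stop:** the torque readings were noisy, so I relied on the handle and lug positions to confirm it.

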